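# Unlock the dark-storage drawer

### The job

Unlock the light-proof sample drawer: take the steel key out of its stand, put it into the lock on top of the grey cabinet and push it fully home, then turn it clockwise until the bolt lets go and the drawer springs open. Feel for the keyhole gently rather than forcing the key, leave the key standing in the lock, and leave the jar and the torch where they are.

Things in the scene. Friction and masses are not known exactly. Their poses are not given: they have to be found in the camera images.
- key_grip (a point): Centre of the bow (flat steel head) of the key, which stands upright in its stand, bow up, 70 g. The bow is 34 mm along the key's x, 10 mm thick along y, 28 mm tall; grip it across the thickness. Under the bow a round shank, 8 mm diameter, goes down 46 mm to the tip: the tip is 60 mm below this point. x, y, z are the key's axes, z up.
- key_tip (a point): Tip of the same key, the lowest point of the shank on its axis (key's axes). The last 4 mm taper from 8 mm diameter to a 4.4 mm flat. In the stand the tip is 4 mm above the table; lift it straight up 30 mm or more to clear the stand.
- key_bit (a point): Outer end of the key's one bit, a flat wing on the shank towards the key's -x, half-way up the bit. The bit reaches 18 mm from the key's axis, is 4 mm thick and spans 10 to 17 mm above the tip.
- stand: Black block 52 x 52 x 32 mm, fixed, in which the key stands with about 0.7 mm play each side; origin under its centre, on the table. The key's bit points to the block's -x.
- lock_mouth (a point): Centre of the keyhole, level with the top of the round metal keyhole plate (45 mm seen width) in the cabinet's top, 100 mm above the table; a bezel ring, outer radius 35 mm, stands 2 mm higher. Axes as the cabinet's. The keyhole: a 9.6 mm square hole for the shank and a slot for the bit, 5.2 mm wide, reaching 20 mm from the axis, roughly towards -x.
- lock_plate (a point): Underside of the 5 mm keyhole plate, on the lock axis; cabinet's axes. The plate has worked round: its slot points up to 0.6 rad either side of the cabinet's -x, which is not reported: feel (or look) for it. The plate does not turn with the key. Off the slot the bit rests on the plate, tip 10 mm below the keyhole's top; in line within about 0.04 rad the key drops through.
- lock_floor (a point): Floor of the lock, 24 mm below the keyhole's top, on its axis; cabinet's axes. Fully home, the key's tip meets it; only then is the bit below the plate and free to turn. More than 50 N between key and lock counts as forcing it.
- cabinet: Grey steel drawer cabinet, fixed, 240 (x) x 280 (y) x 100 mm high; origin under its centre, on the table; lock axis at x = -70 mm, y = 0 of it. The drawer opens towards its -x.
- drawer (a joint): How far the drawer is out, m: 0 bolted; it springs to its stop at 0.045 when the bolt is drawn. No handle. Turned clockwise from above, the key's bit meets a cam (about 0.2 N m) that draws the bolt; it lets go when the bit points about 1.05 (0.95 to 1.15) rad clockwise of the cabinet's -x; hard stop at about 1.25 rad.
- jar: Amber glass jar with black lid, 48 mm wide, 70 mm tall, loose, near the key stand.
- torch: Black torch lying on the table, 110 mm long, 34 mm thick, loose.
Things that resemble listed ones, but are neither listed nor needed, are in the scene too. Of the things like the part that bears key_grip, leave any that is blue; of the rest the smaller one is meant.

How it is judged:
On the way, in this order (a step that is already met when the one before it is completed fails the run):
1. the key is fully home in the lock with the drawer still shut (z of key_tip in the frame of lock_mouth below -0.0215 m and horizontal distance between key_tip and lock_mouth below 0.005 m and value of joint drawer below 0.006 m), for 0.1 s.
2. the key, home in the lock, has been turned and the drawer has sprung open (value of joint drawer above 0.035 m and z of key_tip in the frame of lock_mouth below -0.017 m and horizontal distance between key_tip and lock_mouth below 0.006 m), for 0.1 s.
At the end, for the whole second after the job is handed in: The drawer is at least 35 mm out; the key is left in the lock, its tip at least 17 mm below the keyhole's top and within 6 mm of its axis, upright within 0.25 rad and at rest (all of step 2 and angle between key_tip's own z axis and vertical below 0.25 rad and linear speed of key below 0.02 m/s); the robot touches nothing.
It fails at once if the key is forced: more than 50 N between key and lock or cabinet (contact force between key and cabinet above 50 N).
It fails at once if the jar is moved by more than 30 mm (distance of jar from where it was at the start of the episode above 0.03 m).
It fails at once if the torch is moved by more than 30 mm (distance of torch from where it was at the start of the episode above 0.03 m).
It also fails if it takes over 72 s, if anything falls off the work surface, if the arm or the gripper's body presses on something with over 40 N, if the wrist force passes 120 N, or if a joint passes its speed limit or range.

### The arm

A 6-joint arm with a two-finger parallel gripper is mounted at the origin on the work surface. World frame = base frame: x ahead of the robot, y to its left, z up, the work surface at z = 0. Lengths are in m, angles in rad, forces in N, time in s.
With the tool pointing down it reaches from about 0.4 to 0.925 m from the base axis. Payload 3.4 kg.
Tool frame: the origin (TCP) lies on the front face of the gripper's body, between the roots of the fingers; the fingertips stand env.tip_extent ahead of it and the grasp point (between the pads) lies 54 mm ahead of it (env.tip_extent is the distance from the TCP to the fingertips, in m); z points along the fingers, y is the line along which they close (so a half turn about z gives the same grasp; the last joint's range is limited). The gripper opens to 85 mm and grips with 20 to 120 N. Pads are 22 mm wide; open, the fingers measure 114 mm over their backs; the gripper's body (76 mm by 85 mm) begins 54 mm behind the grasp point. The pads swing forward as they close: fully open they stand 13 mm farther back than shut.
Start: joints at [1.107, 0.307, 1.506, -0, 1.328, -0.073], TCP at [0.219, 0.532, 0.304] pointing down, gripper open.
Joint ranges: [-3.12, 3.12], [-1.05, 2.28], [0.14, 2.33], [-1.42, 4.57], [0.1, 2.73], [-2.68, 2.68]. Speed limits (rad/s): [2.57, 2.57, 3.14, 3.14, 3.14, 3.14].

### API

Orientations are given as a unit quaternion [w, x, y, z].
In Python, from cell import env, vision gives the robot as it stands.
- The arm moves only by the tool apply_moves, never from a script. Its argument "targets" is a list of rows, each an object of numbers: "x", "y", "z": the shift along the tool's x, y, z in cm; "spin": the turn about the tool's z in rad. In form: [{"x": .., "y": .., "z": .., "spin": ..}, ...]. A call has 1 to 8 rows; each row is the pose to reach, as a shift and turn from the pose commanded when the call began, along the tool's axes at that moment; what a row does not reach only later rows make up. A row lasts 1/10 s, in which the tool goes at most 50 mm and 8.59 degrees, less where a joint would pass 70% of its speed; a pose out of reach is approached as far as the arm can. A call with a gripper value outside its range is refused whole. "gripper" is the finger opening in cm, from 0 to 8.54, set as the call begins (left out, the last holds). The fingers move at their own pace and stop on an object; the grip force is fixed at half the most. Time passes only in rows, so rows that repeat a pose let the fingers close. It gives the time, the measured TCP pose, the force, the opening and the grip force at its end, in the units of the state.
- env.observe(): the state, without advancing time (a new reading comes with each control period).
- vision.get_image(name): name is "scene" or "top" or "wrist"; returns a dict with "color" (400x640x3 uint8, red, green, blue), "intrinsics" (3x3 intrinsics, pixels), "rvec" (rotation vector, rad) and "tvec" (3), from world to camera coordinates, as OpenCV has them. Camera axes: x right, y down, z forward; pixel columns grow to the right and rows downward; lengths in m; the calibration is good to about 2 mm. A picture is of the moment at which its call begins. There is no depth.
- env.hand_in(): hands the job in; it is judged then, once.
The state is a dict: "time": time; "joints": joint angles; "qd": joint speeds; "effort": joint torques, N m; "ee_pos": TCP position; "ee_rot": TCP orientation; "wrist_force": force on the tool from outside, world axes, zero at the start; "ft_torque": the same for the moment, N m; "finger_gap": finger opening in m; "grip_force": force on a finger pad.
Only numpy, scipy, OpenCV 4.12 (cv2) and the standard library are available. Lean on these libraries where they do the work, as an engineer would, in place of code of your own. Each camera call takes 0.05 s, during which the arm holds its last target. There are 200 camera calls.

## Working session

There is one attempt and no reset: what is moved stays moved. The work goes in short steps, Python scripts to look and compute and a tool call to move; the robot and the scene stay as the last step left them, time stands still between calls to the robot, and variables do not carry over. Pictures are saved under pics/ and viewed, at most 10 in all, crops included, and the job is handed in when it is done.

Besides the shell and the picture viewer there is one more tool, called after "Request:" as a command line: name --argument value ..., lists and objects as JSON in quotes. apply_moves: Moves the arm, as the interface text tells. Its arguments: {"type":"object","properties":{"targets":{"type":"array"},"gripper":{"type":"number"}},"required":["targets"]}

```bash
mkdir -p pics
cat > h.py <<'E'
import numpy as np, cv2
from cell import env, vision
def cam(n):
    d=vision.get_image(n); R=cv2.Rodrigues(np.array(d["rvec"],float))[0]
    return d["color"],np.array(d["intrinsics"],float),R,np.array(d["tvec"],float).ravel()
def ray(c,uv,z):
    _,K,R,t=c; o=-R.T@t; d=R.T@np.linalg.inv(K)@np.array([uv[0],uv[1],1.0]); return o+d*(z-o[2])/d[2]
def proj(c,p):
    _,K,R,t=c; q=K@(R@np.array(p,float)+t); return q[:2]/q[2]
def tri(c1,u1,c2,u2):
    P=[c[1]@np.c_[c[2],c[3]] for c in(c1,c2)]
    X=cv2.triangulatePoints(P[0],P[1],np.array(u1,float).reshape(2,1),np.array(u2,float).reshape(2,1)).ravel(); return X[:3]/X[3]
def save(n,c,crop=None,s=1):
    im=c[0][:,:,::-1]
    if crop: im=im[crop[1]:crop[3],crop[0]:crop[2]]
    cv2.imwrite("pics/"+n,cv2.resize(im,None,fx=s,fy=s,interpolation=cv2.INTER_CUBIC))
E
python3 - <<'E'
from h import *
a,b=cam("scene"),cam("top")
save("scene.png",a);save("top.png",b)
for c in(a,b): print(-c[2].T@c[3],c[2][2],c[1][0,0])
print(env.tip_extent,env.observe())
E
```

```text
[ 0.71824629 -0.49152217  0.80058696] [-0.30415704  0.52597283 -0.79425504] 383.92160825664325
[ 0.2867414  -0.00793863  1.44311041] [ 0.13262269 -0.00142625 -0.99116557] 485.5283457164095
0.0726 {'time': 0.1, 'joints': array([ 1.10748318e+00,  3.07518684e-01,  1.50754507e+00,  2.20645643e-05,
        1.32842590e+00, -7.35070966e-02]), 'qd': array([ 0.00034256,  0.00010977, -0.00168344, -0.00072688,  0.0003042 ,
        0.00066482]), 'effort': array([ 2.36578911e-03, -4.58531857e+01, -2.52607048e+01, -2.93654493e-04,
        5.69780954e-03,  5.30878322e-05]), 'ee_pos': array([0.21830242, 0.5314097 , 0.30306043]), 'ee_rot': array([-2.61864680e-04,  1.93673918e-01,  9.81065499e-01, -9.11697016e-04]), 'wrist_force': array([ 0.86214651,  0.9017458 , -0.12797497]), 'ft_torque': array([-0.00401617,  0.01143567,  0.03738592]), 'grip_force': 0.0, 'finger_gap': 0.08512183251064655}
```

View pics/scene.png

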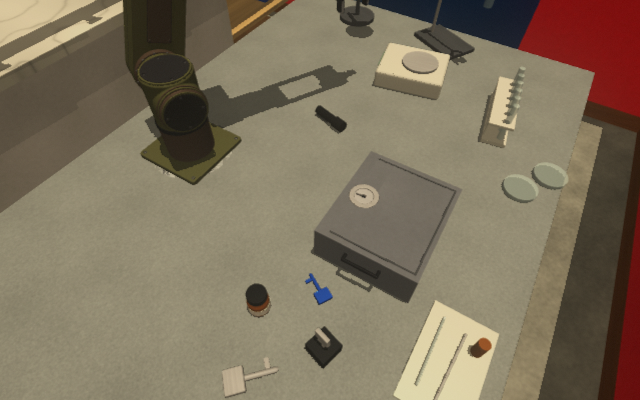

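View pics/top.png

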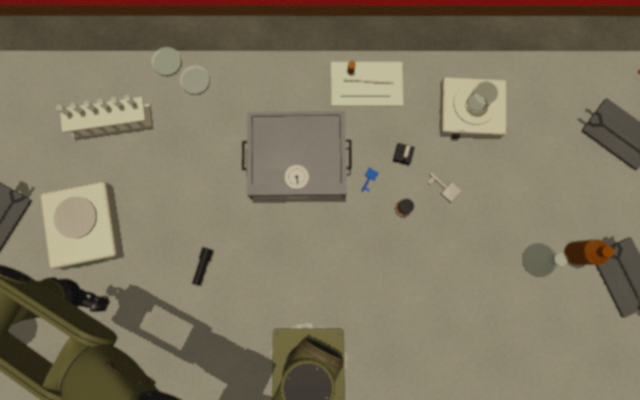

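The top view shows the stand with the upright key at about (403,154), the lock at (296,177), a blue key at (370,179), a larger steel key lying at (445,187), the jar at (405,207) and the torch at (203,266). The scene view shows the stand at (323,346), the lock at (364,196) and the jar at (257,298).

Run:
```python
from h import *
a,b,w=cam("scene"),cam("top"),cam("wrist")
def blk(c,box,f):
    x0,y0,x1,y1=box; im=c[0][y0:y1,x0:x1].astype(int); m=f(im).astype(np.uint8)
    n,l,s,ce=cv2.connectedComponentsWithStats(m); i=1+np.argmax(s[1:,4]); 
    cs=cv2.findContours((l==i).astype(np.uint8),cv2.RETR_EXTERNAL,cv2.CHAIN_APPROX_NONE)[0][0]
    return ce[i]+[x0,y0],s[i],cv2.minAreaRect(cs)
dark=lambda i:i.max(2)<60
bright=lambda i:i.min(2)>105
for nm,c,bx in(("scene",a,(300,318,350,375)),("top",b,(388,138,420,170))):
    print(nm,"blk",blk(c,bx,dark)[:3]); print("key",blk(c,bx,lambda i:i.min(2)>110))
lp_s=blk(a,(335,175,390,220),lambda i:i.min(2)>120);lp_t=blk(b,(275,160,318,195),lambda i:i.min(2)>120)
print(lp_s,lp_t,ray(a,lp_s[0],.1),ray(b,lp_t[0],.1),tri(a,lp_s[0],b,lp_t[0]))
A=np.hstack([cv2.resize(a[0][318:375,300:350],(400,400)),cv2.resize(b[0][138:170,388:420],(400,400))])
B=np.hstack([cv2.resize(a[0][175:215,340:390],(400,200)),cv2.resize(b[0][160:195,278:318],(400,200))])
cv2.imwrite("pics/c1.png",np.vstack([A,B])[:,:,::-1])
print(-w[2].T@w[3],w[2][2],w[1][0,0], [proj(w,env.observe()['ee_pos']+np.array([0,0,-d])) for d in(.054,.0726)])
```

```text
scene blk (array([322.9689808 , 348.99704579]), array([  5,   9,  37,  41, 677], dtype=int32), ((23.0415096282959, 29.04528045654297), (29.363306045532227, 29.240447998046875), 47.48955535888672))
key (array([324.11590909, 345.18238636]), array([   0,    0,   50,   57, 1760], dtype=int32), ((24.5, 28.0), (56.0, 49.0), 90.0))
top blk (array([401.609375, 155.109375]), array([  6,   7,  19,  20, 192], dtype=int32), ((15.01538372039795, 16.276920318603516), (15.962454795837402, 17.365745544433594), 15.255120277404785))
key (array([404.4990099 , 153.61188119]), array([  0,   0,  32,  32, 505], dtype=int32), ((15.5, 15.5), (31.0, 31.0), 90.0))
(array([363.82947368, 195.85473684]), array([ 15,   9,  29,  24, 475], dtype=int32), ((29.0, 20.5), (28.0, 23.0), 0.0)) (array([296.12016293, 176.22199593]), array([  9,   4,  26,  25, 491], dtype=int32), ((21.5, 16.0), (24.0, 25.0), 90.0)) [0.53126925 0.0331875  0.1       ] [0.53305196 0.03378295 0.1       ] [0.53232343 0.0333932  0.10068495]
[0.14861094 0.55956195 0.37249279] [ 0.27007503 -0.11141244 -0.95637166] 317.09641994559496 [array([323.37369405, 282.3856279 ]), array([323.19930871, 262.21685933])]
```

View pics/c1.png

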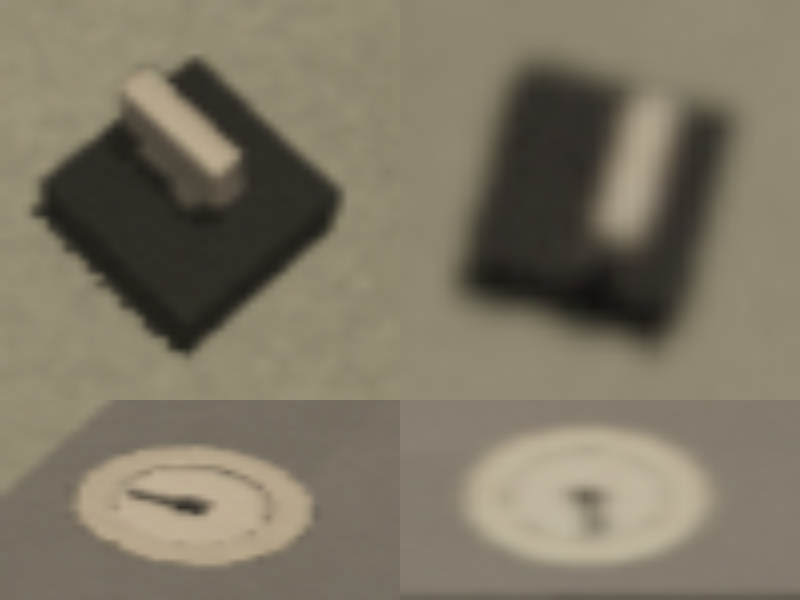

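The crop shows the key's bow on the stand, top centre at about (407,151) in the top view and (322.8,334.8) in the scene view. The lock slot points near world -x.

```bash
cat >> h.py <<'E'
from scipy.spatial.transform import Rotation as Ro
def state():
    s=env.observe(); q=s["ee_rot"]; R=Ro.from_quat([q[1],q[2],q[3],q[0]]).as_matrix(); return s,R
def plan(p,yaw=None):
    "shift (cm, tool axes) and spin to TCP p with tool-x world yaw"
    s,R=state(); d=R.T@(np.array(p)-s["ee_pos"])*100
    y0=np.arctan2(R[1,0],R[0,0]); sp=0 if yaw is None else -((yaw-y0+np.pi)%(2*np.pi)-np.pi)
    print("pos",s["ee_pos"].round(4),"yaw",round(y0,4),"tilt",R[:,2].round(4),"| shift",d.round(2),"spin",round(sp,4))
E
python3 - <<'E'
from h import *
a,b=cam("scene"),cam("top")
u1,u2=(322.75,334.8),(406.96,151.2)
k=tri(a,u1,b,u2);print(k,ray(a,u1,.078),ray(b,u2,.078))
print("jar",ray(b,(405,207),.07))
print("yaw",np.diff([ray(b,(388+218/12.5,138+235/12.5),.078),ray(b,(388+255/12.5,138+95/12.5),.078)],axis=0))
plan([k[0],k[1],.25],np.pi-.26)
E
```

```text
[ 0.61063457 -0.28380792  0.0773255 ] [ 0.61148029 -0.28340849  0.078     ] [ 0.60999538 -0.28402601  0.078     ]
jar [ 0.44936982 -0.2757045   0.07      ]
yaw [[ 0.03293299 -0.00939716  0.        ]]
pos [0.2185 0.5318 0.3037] yaw 2.7518 tilt [-2.e-04 -4.e-04 -1.e+00] | shift [-67.27 -60.54   5.39] spin -0.1298
```

Request:
apply_moves --targets '[{"x": -4.5,"y": -4,"z": 0,"spin": -0.06},{"x": -9,"y": -8,"z": 0,"spin": -0.13},{"x": -13.5,"y": -12,"z": 0,"spin": -0.13},{"x": -18,"y": -16,"z": 0,"spin": -0.13},{"x": -22,"y": -20,"z": 0,"spin": -0.13},{"x": -26,"y": -24,"z": 0,"spin": -0.13},{"x": -30,"y": -27,"z": 0,"spin": -0.13},{"x": -34,"y": -30.5,"z": 0,"spin": -0.13}]'

```text
time: 1.15
ee_pos: [0.392, 0.1695, 0.3043]
ee_rot: [0.001, 0.129, 0.992, 0.0]
wrist_force: [0.5, 0.3, -0.2]
finger_gap: 0.0856
grip_force: 0.0
```

```bash
python3 -c "
from h import *
plan([.6106,-.2838,.24],np.pi-.27)"
```

```text
pos [0.392  0.1695 0.3043] yaw 2.8822 tilt [ 1.1e-03  4.0e-04 -1.0e+00] | shift [-32.75 -38.21   6.43] spin 0.0106
```

Request:
apply_moves --targets '[{"x": -3.2,"y": -3.8,"z": 0},{"x": -6.4,"y": -7.6,"z": 0},{"x": -9.6,"y": -11.4,"z": 0},{"x": -13,"y": -15.2,"z": 0},{"x": -16.4,"y": -19,"z": 0},{"x": -20,"y": -23,"z": 0},{"x": -23,"y": -27,"z": 0},{"x": -26,"y": -30.5,"z": 0}]'

```text
$.targets[0]: bad value
```

```bash
python3 -c "
from h import *
plan([.6106,-.2838,.24],np.pi-.27)"
```

```text
pos [0.392  0.1695 0.3043] yaw 2.8822 tilt [ 1.1e-03  4.0e-04 -1.0e+00] | shift [-32.75 -38.21   6.43] spin 0.0106
```

Spin must be given in every row.

Request:
apply_moves --targets '[{"x": -3.2,"y": -3.8,"z": 0,"spin": 0},{"x": -6.4,"y": -7.6,"z": 0,"spin": 0},{"x": -9.6,"y": -11.4,"z": 0,"spin": 0},{"x": -13,"y": -15.2,"z": 0,"spin": 0},{"x": -16.4,"y": -19,"z": 0,"spin": 0.01},{"x": -20,"y": -23,"z": 0,"spin": 0.01},{"x": -23,"y": -27,"z": 0,"spin": 0.01},{"x": -26,"y": -30.5,"z": 0,"spin": 0.01}]'

```text
time: 1.95
ee_pos: [0.5641, -0.1907, 0.3039]
ee_rot: [0.0, 0.135, 0.991, 0.0]
wrist_force: [0.1, 0.6, 0.3]
finger_gap: 0.0853
grip_force: 0.0
```

```bash
python3 -c "
from h import *
plan([.6106,-.2838,.24],np.pi-.27)"
```

```text
pos [ 0.5641 -0.1907  0.3039] yaw 2.8713 tilt [ 1.e-04  1.e-04 -1.e+00] | shift [-6.97 -7.73  6.39] spin -0.0003
```

Request:
apply_moves --targets '[{"x": -3.5,"y": -3.5,"z": 0,"spin": 0},{"x": -7,"y": -7.7,"z": 2,"spin": 0},{"x": -7,"y": -7.7,"z": 6.4,"spin": 0},{"x": -7,"y": -7.7,"z": 6.4,"spin": 0},{"x": -7,"y": -7.7,"z": 6.4,"spin": 0},{"x": -7,"y": -7.7,"z": 6.4,"spin": 0}]'

```text
time: 2.55
ee_pos: [0.6112, -0.281, 0.2417]
ee_rot: [0.001, 0.134, 0.991, -0.0]
wrist_force: [-0.6, -0.6, -0.4]
finger_gap: 0.0853
grip_force: 0.0
```

Run:
```python
from h import *
w=cam("wrist");save("w1.png",w)
plan([.6106,-.2838,.24],np.pi-.27)
print([proj(w,p) for p in([.6106,-.2838,.078],[.6106,-.2838,.032])])
```

```text
pos [ 0.6114 -0.2809  0.2423] yaw 2.8728 tilt [ 0.0032 -0.0015 -1.    ] | shift [ 0.01 -0.3   0.23] spin 0.0012
[array([318.52680932, 205.53863247]), array([318.98845136, 189.92489359])]
```

View pics/w1.png

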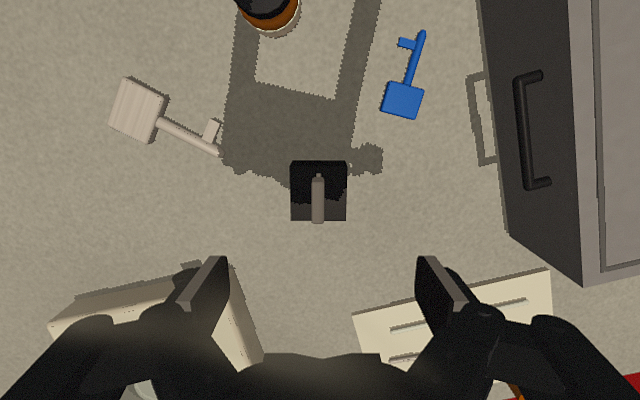

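The wrist view shows the upright key in line with the fingers: bow at about (318,200) and stand at (318,190), as predicted. The larger key at (160,120) and the blue key at (405,85) are out of the way.

Request:
apply_moves --gripper 5 --targets '[{"x": 0,"y": 0,"z": 0,"spin": 0},{"x": 0,"y": 0,"z": 0,"spin": 0}]'

```text
time: 2.8
ee_pos: [0.6112, -0.2809, 0.2419]
ee_rot: [0.001, 0.134, 0.991, -0.001]
wrist_force: [1.4, -0.2, -0.2]
finger_gap: 0.0588
grip_force: 0.0
```

Run:
```python
from h import *
w=cam("wrist")
plan([.6106,-.2838,.118],np.pi-.27)
im=w[0][150:235,285:352].astype(int)
m=((im.min(2)>70)).astype(np.uint8)
n,l,s,ce=cv2.connectedComponentsWithStats(m)
for i in range(1,n):
    if s[i,4]>60: print(s[i],ce[i]+[285,150])
c=(l==l[200-150,318-285]).astype(np.uint8); 
for r in range(0,85,4): 
    x=np.where(c[r])[0]; print(r+150, (x.min()+285,x.max()+285, w[0][r+150,318]) if len(x) else None)
for dx in(-.017,.017): print(proj(w,[.6106+dx*np.cos(.27),-.2838-dx*np.sin(.27),.078]))
```

```text
pos [ 0.611  -0.281   0.2416] yaw 2.8727 tilt [ 0.0022 -0.0012 -1.    ] | shift [-0.   -0.28 12.36] spin 0.0011
[   0    0   67   85 2773] [317.85394879 196.40533718]
150 (np.int64(285), np.int64(351), array([100,  95,  83], dtype=uint8))
154 (np.int64(285), np.int64(351), array([101,  92,  83], dtype=uint8))
158 (np.int64(285), np.int64(351), array([101,  94,  82], dtype=uint8))
162 (np.int64(285), np.int64(351), array([16, 16, 17], dtype=uint8))
166 (np.int64(285), np.int64(351), array([29, 29, 27], dtype=uint8))
170 (np.int64(285), np.int64(351), array([21, 19, 21], dtype=uint8))
174 (np.int64(285), np.int64(349), array([121, 111,  98], dtype=uint8))
178 (np.int64(285), np.int64(351), array([87, 78, 70], dtype=uint8))
182 (np.int64(285), np.int64(351), array([116, 105,  92], dtype=uint8))
186 (np.int64(285), np.int64(351), array([122, 111,  98], dtype=uint8))
190 (np.int64(285), np.int64(351), array([117, 105,  95], dtype=uint8))
194 (np.int64(285), np.int64(351), array([119, 110,  98], dtype=uint8))
198 (np.int64(285), np.int64(351), array([122, 111, 101], dtype=uint8))
202 (np.int64(285), np.int64(351), array([119, 110,  95], dtype=uint8))
206 (np.int64(285), np.int64(351), array([118, 110,  95], dtype=uint8))
210 (np.int64(285), np.int64(351), array([120, 109,  99], dtype=uint8))
214 (np.int64(285), np.int64(351), array([117, 106,  92], dtype=uint8))
218 (np.int64(285), np.int64(351), array([117, 105,  93], dtype=uint8))
222 (np.int64(285), np.int64(351), array([111, 101,  87], dtype=uint8))
226 (np.int64(285), np.int64(351), array([161, 153, 133], dtype=uint8))
230 (np.int64(285), np.int64(351), array([157, 147, 127], dtype=uint8))
234 (np.int64(285), np.int64(351), array([163, 154, 135], dtype=uint8))
[318.52540806 183.98650689]
[318.60482708 225.88596313]
```

Request:
apply_moves --targets '[{"x": 0.1,"y": -0.25,"z": 1,"spin": 0},{"x": 0.1,"y": -0.25,"z": 3,"spin": 0},{"x": 0.1,"y": -0.25,"z": 5,"spin": 0},{"x": 0.1,"y": -0.25,"z": 6,"spin": 0},{"x": 0.1,"y": -0.25,"z": 6,"spin": 0},{"x": 0.1,"y": -0.25,"z": 6,"spin": 0}]'

```text
time: 3.45
ee_pos: [0.6092, -0.2837, 0.1799]
ee_rot: [-0.0, 0.134, 0.991, -0.0]
wrist_force: [0.3, -0.3, 0.6]
finger_gap: 0.05
grip_force: 0.0
```

Run:
```python
from h import *
plan([.6095,-.2836,.118],np.pi-.27)
w=cam("wrist"); print(proj(w,[.6106,-.2838,.078]))
save("w2.png",w,(200,100,440,340),2)
```

```text
pos [ 0.6092 -0.2837  0.1799] yaw 2.8718 tilt [-1.e-04 -0.e+00 -1.e+00] | shift [-0.03  0.02  6.19] spin 0.0002
[322.96624384 240.48131521]
```

View pics/w2.png

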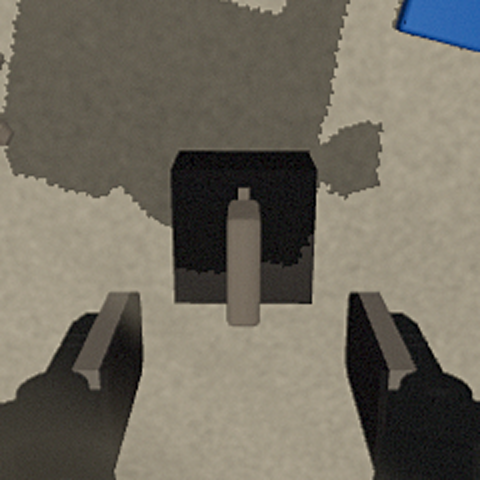

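The view shows the bow's top face from (228..260, 222..325) in the crop and the bit visible beyond its upper end (towards world -x). So the key's -x points to world -x, yaw about -0.27.

Run:
```python
from h import *
w=cam("wrist"); print(ray(w,(200+243.5/2,100+274/2),.078),ray(w,(200+243.5/2,100+224/2),.078),ray(w,(200+243.5/2,100+325/2),.078))
```

```text
[ 0.60902874 -0.28421136  0.078     ] [ 0.59407332 -0.28007506  0.078     ] [ 0.62507669 -0.28864984  0.078     ]
```

Request:
apply_moves --targets '[{"x": 0,"y": 0,"z": 2,"spin": 0},{"x": 0,"y": 0,"z": 4,"spin": 0},{"x": 0,"y": 0,"z": 5.4,"spin": 0},{"x": 0,"y": 0,"z": 6.0,"spin": 0},{"x": 0,"y": 0,"z": 6.1,"spin": 0},{"x": 0,"y": 0,"z": 6.1,"spin": 0},{"x": 0,"y": 0,"z": 6.1,"spin": 0}]'

```text
time: 4.25
ee_pos: [0.6097, -0.2839, 0.1199]
ee_rot: [0.001, 0.134, 0.991, -0.0]
wrist_force: [0.0, 0.8, 1.3]
finger_gap: 0.0499
grip_force: 0.0
```

Request:
apply_moves --gripper 0.4 --targets '[{"x": 0,"y": 0,"z": 0.1,"spin": 0},{"x": 0,"y": 0,"z": 0.1,"spin": 0},{"x": 0,"y": 0,"z": 0.1,"spin": 0},{"x": 0,"y": 0,"z": 0.1,"spin": 0},{"x": 0,"y": 0,"z": 0.1,"spin": 0},{"x": 0,"y": 0,"z": 0.1,"spin": 0},{"x": 0,"y": 0,"z": 0.1,"spin": 0},{"x": 0,"y": 0,"z": 0.1,"spin": 0}]'

```text
time: 5.05
ee_pos: [0.6092, -0.2837, 0.1182]
ee_rot: [0.0, 0.134, 0.991, -0.0]
wrist_force: [0.0, -0.4, 4.2]
finger_gap: 0.0091
grip_force: 61.2
```

```bash
python3 -c "
from h import *
plan([.6095,-.2836,.119],np.pi-.27); s=env.observe();print(s['grip_force'],s['finger_gap'],s['wrist_force'],s['ft_torque'])"
```

```text
pos [ 0.6092 -0.2837  0.1182] yaw 2.8718 tilt [ 5.e-04 -4.e-04 -1.e+00] | shift [-0.03  0.02 -0.08] spin 0.0002
61.166696548461914 0.009073171808046832 [ 2.78692799e-03 -4.26221241e-01  4.19070314e+00] [-0.07577367  0.06688399  0.01096201]
```

Request:
apply_moves --targets '[{"x": 0,"y": 0,"z": -0.5,"spin": 0},{"x": 0,"y": 0,"z": -2,"spin": 0},{"x": 0,"y": 0,"z": -4,"spin": 0},{"x": 0,"y": 0,"z": -7,"spin": 0},{"x": 0,"y": 0,"z": -10,"spin": 0},{"x": 0,"y": 0,"z": -12.5,"spin": 0},{"x": 0,"y": 0,"z": -13,"spin": 0},{"x": 0,"y": 0,"z": -13,"spin": 0}]'

```text
time: 5.85
ee_pos: [0.6092, -0.2835, 0.2493]
ee_rot: [0.001, 0.134, 0.991, -0.0]
wrist_force: [-0.5, -1.1, -1.7]
finger_gap: 0.0092
grip_force: 60.6
```

Run:
```python
from h import *
plan([.532,.0335,.25],np.pi)
a,b,w=cam("scene"),cam("top"),cam("wrist")
s,R=state()
# measure lock plate in top: fit disc
for c,bx in((a,(335,175,390,220)),(b,(275,160,318,195))):
    x0,y0,x1,y1=bx; m=(c[0][y0:y1,x0:x1].min(2)>120).astype(np.uint8)
    ct=max(cv2.findContours(m,cv2.RETR_EXTERNAL,cv2.CHAIN_APPROX_NONE)[0],key=cv2.contourArea); e=cv2.fitEllipse(ct); u=np.add(e[0],(x0,y0)); print(e[1],ray(c,u,.102))
# cabinet edges in top: long line
g=s["ee_pos"]; p=proj(a,g+[0,0,-.08]); print(p); p=p.astype(int)
save("s2.png",a,(p[0]-50,p[1]-40,p[0]+50,p[1]+50),6)
```

```text
pos [ 0.6092 -0.2835  0.2493] yaw 2.8718 tilt [ 1.9e-03 -9.0e-04 -1.0e+00] | shift [15.89 28.5  -0.11] spin -0.2698
(23.793935775756836, 31.77601432800293) [0.57455271 0.02648972 0.102     ]
(36.203617095947266, 49.30735778808594) [0.53513448 0.0369092  0.102     ]
[322.26563407 316.46303232]
```

View pics/s2.png

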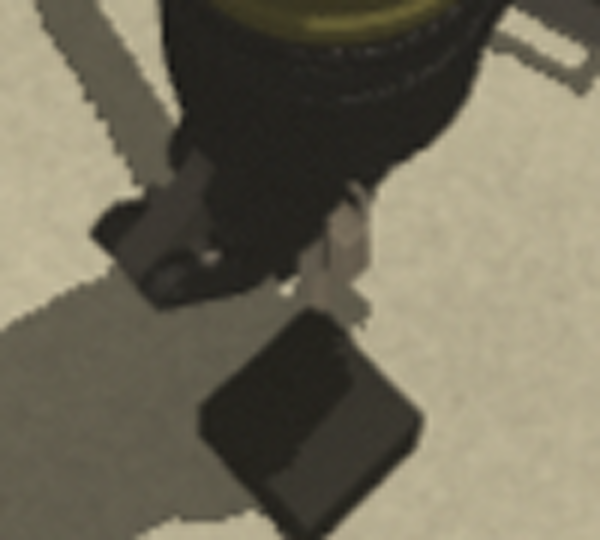

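The key is out of the stand and held (the bit is at about (355,305) in the crop, shank above the stand).

Request:
apply_moves --targets '[{"x": 0,"y": 4,"z": -0.5,"spin": -0.1},{"x": 2,"y": 9,"z": -0.5,"spin": -0.2},{"x": 4,"y": 14,"z": -0.5,"spin": -0.27},{"x": 6,"y": 19,"z": -0.5,"spin": -0.27},{"x": 8,"y": 24,"z": -0.5,"spin": -0.27},{"x": 9.4,"y": 28,"z": -0.5,"spin": -0.27},{"x": 9.4,"y": 30.3,"z": -0.5,"spin": -0.27},{"x": 9.4,"y": 30.3,"z": -0.5,"spin": -0.27}]'

```text
time: 6.8
ee_pos: [0.5984, 0.0378, 0.2512]
ee_rot: [-0.001, -0.002, 1.0, 0.001]
wrist_force: [-0.8, -0.4, -0.8]
finger_gap: 0.0091
grip_force: 60.6
```

Request:
apply_moves --targets '[{"x": 0,"y": 0,"z": 0,"spin": 0},{"x": 0,"y": 0,"z": 0,"spin": 0}]'

```text
time: 7.0
ee_pos: [0.5987, 0.0327, 0.2518]
ee_rot: [-0.001, 0.0, 1.0, -0.0]
wrist_force: [-0.0, 0.0, -1.0]
finger_gap: 0.0088
grip_force: 60.6
```

Run:
```python
from h import *
plan([.532,.0335,.25],np.pi)
w=cam("wrist");p=proj(w,[.532,.0335,.1]);print(p,proj(w,[.532,.0335,.102]))
x,y=p.astype(int); x0,y0=max(x-100,0),max(y-75,0);print(x0,y0)
save("w3.png",w,(x0,y0,x0+200,y0+190),3)
cv2.imwrite("pics/w3_raw.png",w[0][:,:,::-1])
```

```text
pos [0.5987 0.0327 0.2518] yaw 3.1414 tilt [-2.2e-03 -6.0e-04 -1.0e+00] | shift [6.67 0.08 0.2 ] spin -0.0002
[323.23093689 117.654615  ] [323.2435296  117.77292184]
223 42
```

View pics/w3.png

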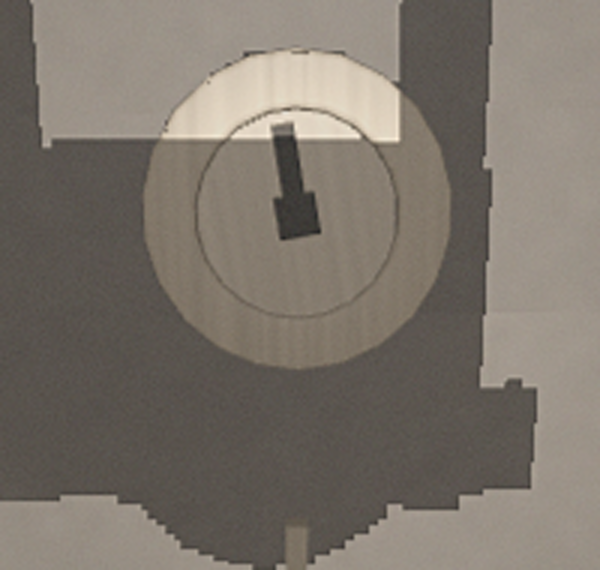

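The view shows the lock clearly: bezel centre at about crop (298,210), square hole at (298,216), slot end at (283,125), tilted a little to the left (image up = world -x).

```bash
cat > lock.py <<'E'
from h import *
w=cam("wrist")
c0=np.array([.532,.0335]); S=.0002; N=400   # rectify the plate plane: col -> -y, row -> -x (as seen)
src=[];dst=[]
for sx,sy in((1,1),(1,-1),(-1,-1),(-1,1)):
    src.append(proj(w,[c0[0]+sx*.04,c0[1]+sy*.04,.1])); dst.append([N/2-sy*.04/S, N/2-sx*.04/S])
H=cv2.getPerspectiveTransform(np.float32(src),np.float32(dst))
im=cv2.warpPerspective(w[0],H,(N,N),flags=cv2.INTER_CUBIC)
g=im.max(2)[:, :]; Y,X=np.mgrid[:N,:N]; wx=c0[0]-(Y-N/2)*S; wy=c0[1]-(X-N/2)*S
m=((g<70)&(np.hypot(wx-c0[0],wy-c0[1])<.03)).astype(np.uint8)
n,l,s,ce=cv2.connectedComponentsWithStats(m); k=1+np.argmax(s[1:,4]); m=(l==k)
print("area mm2",m.sum()*S*S*1e6,"expect ~",9.6**2+5.2*15.2)
P=np.c_[wx[m],wy[m]]
# slot axis: per-distance, iterate centre of the square by erosion with 7 mm kernel
kk=int(.007/S); er=cv2.erode(m.astype(np.uint8),cv2.getStructuringElement(cv2.MORPH_ELLIPSE,(kk,kk)))
e=er>0; c=np.array([wx[e].mean(),wy[e].mean()]); print("square centre",c)
far=P[(np.hypot(*(P-c).T)>.0075)]
d=far.mean(0)-c; print("n",len(far)*S*S*1e6,"max r",np.hypot(*(P-c).T).max(),"slot dir from -x (ccw+)",np.arctan2(-d[1],-d[0]))
v=cv2.fitLine(np.float32(far),cv2.DIST_L2,0,1e-4,1e-6).ravel(); print("line angle",np.arctan(v[1]/v[0]))
r=cv2.minAreaRect(np.int32(np.argwhere(m)[:,::-1])); print(r)
E
python3 lock.py
```

```text
area mm2 129.08000000000004 expect ~ 171.2
square centre [0.52898435 0.03235391]
n 38.56 max r 0.016840190651296816 slot dir from -x (ccw+) 0.16747060109057466
line angle 0.18519264
((210.32432556152344, 244.44595336914062), (107.84574127197266, 44.552127838134766), 80.53767395019531)
```

Run:
```python
from h import *
w=cam("wrist"); s,R=state(); p=s["ee_pos"]
for d in(.054,.068,.114): print(d,proj(w,p+R@np.array([0,0,d])))
print("bit",proj(w,p+R@np.array([.018,0,.1005])))
save("w4.png",w,(260,150,390,330),4)
# bezel centre
im=w[0];g=cv2.cvtColor(im,cv2.COLOR_RGB2GRAY)
c=(-R,0)
```

```text
0.054 [322.14918881 282.8505679 ]
0.068 [322.10730912 267.19634472]
0.114 [322.00977232 230.73803246]
bit [322.04650958 210.26192421]
```

View pics/w4.png

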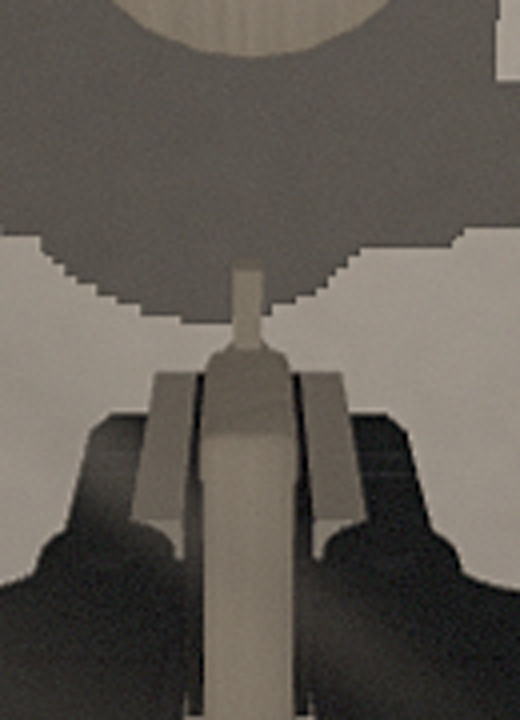

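The view shows the held key: bit end face at crop rows 258–270 (col 247), bow end face from row 350 to 435, straight between the pads.

Run:
```python
from h import *
w=cam("wrist"); s,R=state(); p=s["ee_pos"]
for nm,q,o in(("bow top edge",(.017,0,.040),258.8),("bow bottom edge",(.017,0,.068),237.5),("bit top",(.018,0,.097),217.5),("bit bot",(.018,0,.104),214.5)):
    f=lambda dx,dz:proj(w,p+R@np.array([q[0]+dx,0,q[2]+dz]))[1]
    print(nm,o,f(0,0),"per mm x",f(.001,0)-f(0,0),"per mm z",f(0,.001)-f(0,0))
print(-w[2].T@w[3]-p, R.T@w[2].T)
```

```text
bow top edge 258.8 263.43037334055504 per mm x -2.353735686904713 per mm z -1.2476542468645562
bow bottom edge 237.5 234.58573272361016 per mm x -1.9844053509972355 per mm z -0.8385246974509357
bit top 217.5 212.2659465746381 per mm x -1.7109263535235186 per mm z -0.587252335295517
bit bot 214.5 208.2845961876736 per mm x -1.6543767041579827 per mm z -0.5450143558132368
[-0.07535967 -0.00017874  0.06909243] [[-9.33809280e-05 -9.56366055e-01 -2.92171114e-01]
 [ 9.99999992e-01 -1.12760304e-04  4.94888063e-05]
 [-8.02747181e-05 -2.92171108e-01  9.56366058e-01]]
```

```bash
python3 -c "
from h import *
plan([.5247,.0319,.225],np.pi+.17)"
```

```text
pos [0.5991 0.0323 0.2526] yaw 3.14 tilt [-6.e-04 -2.e-04 -1.e+00] | shift [ 7.44 -0.05  2.77] spin -0.1716
```

Request:
apply_moves --targets '[{"x": 2,"y": 0,"z": 0,"spin": -0.1},{"x": 4,"y": 0,"z": 0.5,"spin": -0.17},{"x": 6,"y": 0,"z": 1,"spin": -0.17},{"x": 7.4,"y": -0.1,"z": 1.5,"spin": -0.17},{"x": 7.4,"y": -0.1,"z": 2.2,"spin": -0.17},{"x": 7.4,"y": -0.1,"z": 2.5,"spin": -0.17},{"x": 7.4,"y": -0.1,"z": 2.5,"spin": -0.17},{"x": 7.4,"y": -0.1,"z": 2.5,"spin": -0.17}]'

```text
time: 8.0
ee_pos: [0.5263, 0.0323, 0.228]
ee_rot: [0.0, -0.085, 0.996, -0.0]
wrist_force: [0.7, -0.0, -0.3]
finger_gap: 0.0094
grip_force: 60.6
```

Run:
```python
from h import *
plan([.5247,.0319,.225],np.pi+.17)
w=cam("wrist");save("w5.png",w,(262,150,382,250),6)
for nm,p in(("ctr",[.529,.0324,.1]),("slot end",[.529-.02*np.cos(.17),.0324-.02*np.sin(.17),.1])): print(nm,proj(w,p))
```

```text
pos [0.5263 0.0323 0.228 ] yaw -2.9717 tilt [ 9.e-04  0.e+00 -1.e+00] | shift [ 0.17 -0.02  0.3 ] spin -0.0001
ctr [321.20598257 226.02967952]
slot end [321.18596211 197.23751479]
```

View pics/w5.png

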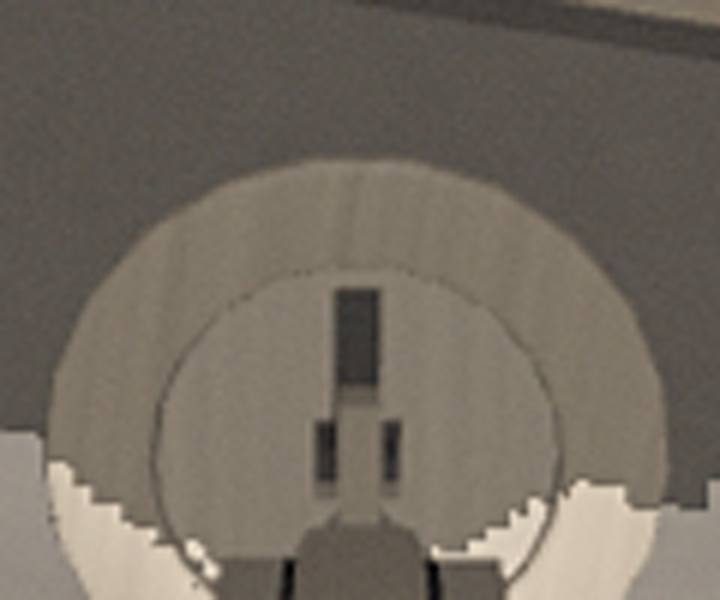

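The view shows the slot running straight up in the image (cols 335–380, centre 357.5), the bit at col 359 and the square hole centred at (358,457). Yaw and y are well aligned. The key leans about 0.09 rad in the pads (tip towards +x), so I'll shift slightly in tool x.

Request:
apply_moves --targets '[{"x": 0.25,"y": 0,"z": 0,"spin": 0},{"x": 0.25,"y": 0,"z": 0.5,"spin": 0},{"x": 0.25,"y": 0,"z": 0.8,"spin": 0},{"x": 0.25,"y": 0,"z": 0.9,"spin": 0},{"x": 0.25,"y": 0,"z": 0.9,"spin": 0}]'

```text
time: 8.55
ee_pos: [0.5225, 0.0321, 0.2186]
ee_rot: [-0.0, -0.085, 0.996, 0.0]
wrist_force: [0.7, -0.2, -0.1]
finger_gap: 0.0091
grip_force: 60.6
```

Request:
apply_moves --targets '[{"x": 0,"y": 0,"z": 0.1,"spin": 0},{"x": 0,"y": 0,"z": 0.2,"spin": 0},{"x": 0,"y": 0,"z": 0.3,"spin": 0},{"x": 0,"y": 0,"z": 0.4,"spin": 0},{"x": 0,"y": 0,"z": 0.4,"spin": 0}]'

```text
time: 9.05
ee_pos: [0.5226, 0.0321, 0.2148]
ee_rot: [-0.0, -0.085, 0.996, 0.0]
wrist_force: [-0.1, -0.1, -0.8]
finger_gap: 0.0091
grip_force: 60.6
```

Request:
apply_moves --targets '[{"x": -0.1,"y": 0,"z": 0,"spin": 0},{"x": -0.1,"y": 0,"z": 0.1,"spin": 0},{"x": -0.1,"y": 0,"z": 0.2,"spin": 0},{"x": -0.1,"y": 0,"z": 0.3,"spin": 0},{"x": -0.1,"y": 0,"z": 0.3,"spin": 0}]'

```text
time: 9.55
ee_pos: [0.5236, 0.0323, 0.2117]
ee_rot: [-0.0, -0.085, 0.996, 0.0]
wrist_force: [-0.2, -0.7, -1.2]
finger_gap: 0.009
grip_force: 60.6
```

Request:
apply_moves --targets '[{"x": 0,"y": 0,"z": 0.1,"spin": 0},{"x": 0,"y": 0,"z": 0.2,"spin": 0},{"x": 0,"y": 0,"z": 0.3,"spin": 0},{"x": 0,"y": 0,"z": 0.3,"spin": 0}]'

```text
time: 9.95
ee_pos: [0.5236, 0.0323, 0.2087]
ee_rot: [-0.0, -0.085, 0.996, 0.0]
wrist_force: [-1.0, 0.0, -0.9]
finger_gap: 0.0092
grip_force: 60.6
```

Request:
apply_moves --targets '[{"x": 0,"y": 0,"z": 0.1,"spin": 0},{"x": 0,"y": 0,"z": 0.2,"spin": 0},{"x": -0.1,"y": 0,"z": 0.2,"spin": 0},{"x": -0.2,"y": 0,"z": 0.2,"spin": 0},{"x": -0.3,"y": 0,"z": 0.2,"spin": 0},{"x": -0.3,"y": 0,"z": 0.2,"spin": 0}]'

```text
time: 10.55
ee_pos: [0.5259, 0.0327, 0.2067]
ee_rot: [-0.001, -0.085, 0.996, -0.0]
wrist_force: [-2.4, -0.7, -0.2]
finger_gap: 0.0091
grip_force: 60.7
```

Request:
apply_moves --targets '[{"x": -0.1,"y": 0,"z": 0,"spin": 0},{"x": -0.2,"y": 0,"z": 0,"spin": 0},{"x": -0.2,"y": 0,"z": 0,"spin": 0}]'

```text
time: 10.85
ee_pos: [0.5266, 0.0329, 0.2064]
ee_rot: [-0.002, -0.085, 0.996, -0.0]
wrist_force: [-6.1, -1.2, 1.9]
finger_gap: 0.0093
grip_force: 61.0
```

```bash
cat > tilt.py <<'E'
from h import *
s,R=state(); w=cam("wrist"); p=s["ee_pos"]; print(p.round(4),s["wrist_force"].round(1),s["ft_torque"].round(3))
for nm,q in(("bow top edge",(.017,0,.040)),("bow bot",(.017,0,.068)),("bit top",(.018,0,.097)),("bit bot",(.018,0,.104))):
    for th in(0,.09):
        v=np.array(q)+[-th*(q[2]-.054),0,th*q[0]]; print(nm,th,proj(w,p+R@v).round(1))
g=w[0][190:275,:,:].astype(int)
col=g[:,320:324].mean((1,2)); print(np.c_[np.arange(190,275),col.round(0)].astype(int).tolist())
E
python3 tilt.py
```

```text
[0.5266 0.0329 0.2064] [-6.1 -1.2  1.9] [-0.247  1.187  0.019]
bow top edge 0 [321.7 263.1]
bow top edge 0.09 [321.7 258.3]
bow bot 0 [321.7 234.4]
bow bot 0.09 [321.7 235.5]
bit top 0 [321.7 212.1]
bit top 0.09 [321.7 217.6]
bit bot 0 [321.7 208.1]
bit bot 0.09 [321.7 214.5]
[[190, 121], [191, 120], [192, 120], [193, 120], [194, 121], [195, 120], [196, 121], [197, 121], [198, 120], [199, 120], [200, 120], [201, 120], [202, 119], [203, 119], [204, 110], [205, 124], [206, 127], [207, 130], [208, 105], [209, 66], [210, 55], [211, 58], [212, 58], [213, 52], [214, 88], [215, 93], [216, 88], [217, 106], [218, 115], [219, 116], [220, 115], [221, 116], [222, 115], [223, 116], [224, 116], [225, 114], [226, 116], [227, 116], [228, 114], [229, 115], [230, 115], [231, 116], [232, 114], [233, 116], [234, 114], [235, 116], [236, 118], [237, 101], [238, 88], [239, 89], [240, 87], [241, 90], [242, 91], [243, 88], [244, 91], [245, 90], [246, 91], [247, 92], [248, 91], [249, 90], [250, 93], [251, 92], [252, 90], [253, 89], [254, 92], [255, 92], [256, 94], [257, 93], [258, 101], [259, 108], [260, 115], [261, 118], [262, 119], [263, 119], [264, 120], [265, 121], [266, 121], [267, 120], [268, 121], [269, 121], [270, 121], [271, 120], [272, 121], [273, 120], [274, 120]]
```

Request:
apply_moves --targets '[{"x": -0.1,"y": 0,"z": 0,"spin": 0},{"x": -0.2,"y": 0,"z": 0,"spin": 0},{"x": -0.2,"y": 0,"z": 0,"spin": 0}]'

```text
time: 11.2
ee_pos: [0.5271, 0.0331, 0.2061]
ee_rot: [-0.004, -0.085, 0.996, -0.0]
wrist_force: [-7.4, -2.5, 3.4]
finger_gap: 0.0087
grip_force: 61.3
```

Request:
apply_moves --targets '[{"x": -0.1,"y": 0,"z": 0,"spin": 0},{"x": -0.2,"y": 0,"z": 0,"spin": 0},{"x": -0.3,"y": 0,"z": 0,"spin": 0},{"x": -0.3,"y": 0,"z": 0,"spin": 0}]'

```text
time: 11.6
ee_pos: [0.529, 0.0334, 0.2057]
ee_rot: [-0.005, -0.085, 0.996, -0.0]
wrist_force: [-9.5, -3.6, 2.8]
finger_gap: 0.0093
grip_force: 61.2
```

```bash
python3 tilt.py | cut -c1-900; python3 -c "
from h import *
plan([.5,.03,.2])"
```

```text
[0.529  0.0334 0.2057] [-9.5 -3.6  2.8] [-0.522  2.026 -0.029]
bow top edge 0 [321.8 263.2]
bow top edge 0.09 [321.8 258.4]
bow bot 0 [321.8 234.4]
bow bot 0.09 [321.8 235.6]
bit top 0 [321.8 212.1]
bit top 0.09 [321.8 217.7]
bit bot 0 [321.8 208.1]
bit bot 0.09 [321.8 214.6]
[[190, 122], [191, 122], [192, 122], [193, 121], [194, 120], [195, 120], [196, 122], [197, 120], [198, 121], [199, 120], [200, 118], [201, 116], [202, 116], [203, 125], [204, 130], [205, 119], [206, 72], [207, 51], [208, 59], [209, 58], [210, 53], [211, 70], [212, 92], [213, 93], [214, 87], [215, 111], [216, 117], [217, 114], [218, 114], [219, 116], [220, 114], [221, 116], [222, 114], [223, 115], [224, 114], [225, 114], [226, 114], [227, 114], [228, 115], [229, 115], [230, 114], [231, 116], [232, 114], [233, 115], [234, 116], [235, 116], [236, 102], [237, 90], [238, 90], [239, 89], [240, 89], [241, 91], [242, 90], [243, 92], [244, 90], [245, 91], [246, 91], [247, 91], [248, 92], [249, 93], [250, 94], [251, 93], [252, 88], [253, 90], [254, 92], [255, 94], [256, 92], [257, 94], [258, 98], [259, 105], [260, 112], [261, 116], [262, 118], [263, 118], [264, 120], [265, 120], [266, 120], [267, 
pos [0.529  0.0334 0.2057] yaw -2.971 tilt [-0.0105 -0.0013 -0.9999] | shift [2.91 0.16 0.6 ] spin 0
```

Request:
apply_moves --targets '[{"x": -0.1,"y": 0,"z": 0,"spin": 0},{"x": -0.2,"y": 0,"z": 0,"spin": 0},{"x": -0.3,"y": 0,"z": 0,"spin": 0},{"x": -0.3,"y": 0,"z": 0,"spin": 0}]'

```text
time: 12.05
ee_pos: [0.5319, 0.0339, 0.2056]
ee_rot: [-0.005, -0.085, 0.996, -0.0]
wrist_force: [-10.4, -3.5, 3.5]
finger_gap: 0.0088
grip_force: 61.4
```

```bash
python3 tilt.py | cut -c1-700
```

```text
[0.5319 0.0339 0.2056] [-10.4  -3.5   3.5] [-0.573  2.067 -0.029]
bow top edge 0 [321.8 263.1]
bow top edge 0.09 [321.8 258.3]
bow bot 0 [321.8 234.3]
bow bot 0.09 [321.8 235.5]
bit top 0 [321.8 212.1]
bit top 0.09 [321.8 217.6]
bit bot 0 [321.8 208.1]
bit bot 0.09 [321.8 214.5]
[[190, 121], [191, 122], [192, 119], [193, 120], [194, 122], [195, 119], [196, 117], [197, 108], [198, 123], [199, 128], [200, 134], [201, 81], [202, 52], [203, 57], [204, 56], [205, 58], [206, 54], [207, 79], [208, 94], [209, 94], [210, 91], [211, 106], [212, 115], [213, 114], [214, 114], [215, 116], [216, 114], [217, 114], [218, 114], [219, 113], [220, 114], [221, 115], [222, 114], [223, 116], [224, 114], [225, 115], [226, 115], [227, 114], [228, 115], [229, 115], [230, 114], [231, 113], [232, 114], [233, 116], [234, 111], [235, 96], [236, 92], [237, 91], [238, 92], [239, 92], [240, 92], [241, 92], [242, 94], [243, 92], [244, 92], [245, 95], [246, 93], [247, 93], [248, 93], [249, 93], [250
```

Request:
apply_moves --targets '[{"x": 0.2,"y": 0,"z": 0,"spin": 0},{"x": 0.4,"y": 0,"z": 0,"spin": 0},{"x": 0.6,"y": 0,"z": 0,"spin": 0},{"x": 0.65,"y": 0,"z": 0,"spin": 0},{"x": 0.65,"y": 0,"z": 0,"spin": 0}]'

```text
time: 12.6
ee_pos: [0.5302, 0.0334, 0.2069]
ee_rot: [0.0, -0.085, 0.996, 0.0]
wrist_force: [-3.1, -0.1, -2.9]
finger_gap: 0.0088
grip_force: 60.6
```

```bash
python3 tilt.py | cut -c1-700;python3 -c "
from h import *
plan([.5299,.0332,.2064],np.pi+.17)"
```

```text
[0.5302 0.0334 0.2069] [-3.1 -0.1 -2.9] [-0.092  0.578 -0.022]
bow top edge 0 [321.8 263.2]
bow top edge 0.09 [321.8 258.3]
bow bot 0 [321.8 234.4]
bow bot 0.09 [321.8 235.6]
bit top 0 [321.8 212.1]
bit top 0.09 [321.8 217.6]
bit bot 0 [321.8 208.1]
bit bot 0.09 [321.8 214.5]
[[190, 121], [191, 120], [192, 120], [193, 120], [194, 120], [195, 121], [196, 118], [197, 112], [198, 122], [199, 127], [200, 131], [201, 104], [202, 64], [203, 57], [204, 58], [205, 59], [206, 58], [207, 63], [208, 92], [209, 96], [210, 92], [211, 102], [212, 113], [213, 115], [214, 115], [215, 114], [216, 115], [217, 116], [218, 114], [219, 114], [220, 115], [221, 116], [222, 114], [223, 115], [224, 114], [225, 114], [226, 115], [227, 115], [228, 115], [229, 114], [230, 114], [231, 115], [232, 115], [233, 117], [234, 114], [235, 96], [236, 90], [237, 92], [238, 91], [239, 92], [240, 92], [241, 92], [242, 93], [243, 94], [244, 92], [245, 92], [246, 95], [247, 92], [248, 93], [249, 93], [25
pos [0.5302 0.0334 0.2069] yaw -2.9714 tilt [ 0.e+00  1.e-04 -1.e+00] | shift [ 0.03 -0.02  0.05] spin 0.0002
```

Request:
apply_moves --targets '[{"x": 0.08,"y": 0,"z": 0,"spin": 0},{"x": 0.08,"y": 0,"z": 0.1,"spin": 0},{"x": 0.08,"y": 0,"z": 0.2,"spin": 0},{"x": 0.08,"y": 0,"z": 0.3,"spin": 0},{"x": 0.08,"y": 0,"z": 0.4,"spin": 0},{"x": 0.08,"y": 0,"z": 0.4,"spin": 0}]'

```text
time: 13.25
ee_pos: [0.5298, 0.0332, 0.2029]
ee_rot: [0.001, -0.085, 0.996, -0.0]
wrist_force: [-0.1, 0.3, -0.6]
finger_gap: 0.0094
grip_force: 60.9
```

Request:
apply_moves --targets '[{"x": 0,"y": 0,"z": 0.1,"spin": 0},{"x": 0,"y": 0,"z": 0.2,"spin": 0},{"x": 0,"y": 0,"z": 0.2,"spin": 0}]'

```text
time: 13.55
ee_pos: [0.5297, 0.0332, 0.2009]
ee_rot: [0.0, -0.085, 0.996, -0.0]
wrist_force: [0.6, 0.4, -0.2]
finger_gap: 0.0094
grip_force: 60.9
```

Request:
apply_moves --targets '[{"x": 0,"y": 0,"z": 0.1,"spin": 0},{"x": 0,"y": 0,"z": 0.2,"spin": 0},{"x": 0,"y": 0,"z": 0.2,"spin": 0}]'

```text
time: 13.85
ee_pos: [0.5294, 0.0332, 0.1988]
ee_rot: [0.0, -0.085, 0.996, -0.0]
wrist_force: [0.2, -1.1, -0.1]
finger_gap: 0.0091
grip_force: 60.8
```

Request:
apply_moves --targets '[{"x": 0,"y": 0,"z": 0.1,"spin": 0},{"x": 0,"y": 0,"z": 0.2,"spin": 0},{"x": 0,"y": 0,"z": 0.3,"spin": 0},{"x": 0,"y": 0,"z": 0.4,"spin": 0},{"x": 0,"y": 0,"z": 0.4,"spin": 0}]'

```text
time: 14.35
ee_pos: [0.5293, 0.0332, 0.1947]
ee_rot: [-0.0, -0.085, 0.996, -0.0]
wrist_force: [0.1, -0.2, -1.3]
finger_gap: 0.0095
grip_force: 60.7
```

Request:
apply_moves --targets '[{"x": 0,"y": 0,"z": 0.1,"spin": 0},{"x": 0,"y": 0,"z": 0.2,"spin": 0},{"x": 0,"y": 0,"z": 0.3,"spin": 0},{"x": 0,"y": 0,"z": 0.3,"spin": 0}]'

```text
time: 14.75
ee_pos: [0.5291, 0.0334, 0.1917]
ee_rot: [-0.0, -0.085, 0.996, 0.0]
wrist_force: [-0.2, -0.7, -1.2]
finger_gap: 0.0091
grip_force: 60.7
```

Request:
apply_moves --targets '[{"x": 0,"y": 0,"z": 0.1,"spin": 0},{"x": 0,"y": 0,"z": 0.15,"spin": 0},{"x": 0,"y": 0,"z": 0.15,"spin": 0}]'

```text
time: 15.05
ee_pos: [0.5293, 0.0333, 0.1905]
ee_rot: [-0.0, -0.085, 0.996, 0.0]
wrist_force: [-0.3, 1.5, 0.5]
finger_gap: 0.0092
grip_force: 61.1
```

Request:
apply_moves --targets '[{"x": 0,"y": 0,"z": 0.05,"spin": 0},{"x": 0,"y": 0,"z": 0.1,"spin": 0},{"x": 0,"y": 0,"z": 0.1,"spin": 0}]'

```text
time: 15.35
ee_pos: [0.5294, 0.0333, 0.1902]
ee_rot: [0.0, -0.085, 0.996, 0.0]
wrist_force: [-2.3, -0.5, 6.7]
finger_gap: 0.0093
grip_force: 62.0
```

The tip meets the floor at 24 mm depth (about 8 N), so the key is fully home. Next I turn it clockwise.

Request:
apply_moves --targets '[{"x": 0,"y": 0,"z": 0,"spin": 0},{"x": 0,"y": 0,"z": 0,"spin": 0.08},{"x": 0,"y": 0,"z": 0,"spin": 0.16},{"x": 0,"y": 0,"z": 0,"spin": 0.24},{"x": 0,"y": 0,"z": 0,"spin": 0.32},{"x": 0,"y": 0,"z": 0,"spin": 0.4},{"x": 0,"y": 0,"z": 0,"spin": 0.4}]'

```text
time: 16.05
ee_pos: [0.5299, 0.0334, 0.1903]
ee_rot: [0.001, 0.116, 0.993, 0.0]
wrist_force: [-1.4, 0.5, 5.8]
finger_gap: 0.0093
grip_force: 61.7
```

```bash
python3 -c "
from h import *
plan([.5294,.0333,.1902],np.pi-.9);s=env.observe();print(s['wrist_force'],s['ft_torque'],s['joints'])"
```

```text
pos [0.5299 0.0334 0.1903] yaw 2.91 tilt [ 1.8e-03  3.0e-04 -1.0e+00] | shift [ 0.05 -0.02  0.01] spin 0.6684
[-1.39964575  0.4844314   5.79721114] [0.03986435 0.16451699 0.02408289] [-1.68132012e-02  3.60412094e-01  1.75185008e+00  3.68373169e-04
  1.02750133e+00 -1.35620963e+00]
```

Request:
apply_moves --targets '[{"x": 0,"y": 0,"z": 0,"spin": 0.08},{"x": 0,"y": 0,"z": 0,"spin": 0.16},{"x": 0,"y": 0,"z": 0,"spin": 0.24},{"x": 0,"y": 0,"z": 0,"spin": 0.32},{"x": 0,"y": 0,"z": 0,"spin": 0.4},{"x": 0,"y": 0,"z": 0,"spin": 0.48},{"x": 0,"y": 0,"z": 0,"spin": 0.48}]'

```text
time: 16.75
ee_pos: [0.5297, 0.0331, 0.1903]
ee_rot: [0.001, 0.348, 0.937, -0.0]
wrist_force: [-0.6, -0.9, 6.0]
finger_gap: 0.009
grip_force: 61.8
```

Request:
apply_moves --targets '[{"x": 0,"y": 0,"z": 0,"spin": 0.08},{"x": 0,"y": 0,"z": 0,"spin": 0.16},{"x": 0,"y": 0,"z": 0,"spin": 0.22},{"x": 0,"y": 0,"z": 0,"spin": 0.22}]'

```text
time: 17.15
ee_pos: [0.5286, 0.0325, 0.1902]
ee_rot: [-0.0, 0.449, 0.894, -0.001]
wrist_force: [-2.8, -2.5, 8.8]
finger_gap: 0.0091
grip_force: 62.2
```

```bash
python3 -c "
from h import *
plan([.5294,.0333,.1902],np.pi-1.05);s=env.observe();print(s['wrist_force'],s['ft_torque'])
b=cam('top'); g=b[0][150:240,250:345].min(2); 
def fr(c):
  # row profile of front edge of cabinet
  return b[0][195:225,c-8:c+8].mean((1,2)).round(0).astype(int)
print(fr(270).tolist(),fr(320).tolist())"
```

```text
pos [0.5286 0.0325 0.1902] yaw 2.2114 tilt [-0.001  -0.0017 -1.    ] | shift [0.02 0.11 0.  ] spin 0.1198
[-2.78514067 -2.46730688  8.8045178 ] [-0.55466478  0.65408165  0.1005377 ]
[68, 64, 67, 66, 64, 66, 68, 72, 79, 81, 81, 81, 80, 80, 80, 79, 79, 78, 76, 74, 71, 65, 61, 58, 56, 56, 56, 57, 59, 60] [73, 77, 79, 77, 78, 80, 85, 90, 94, 94, 95, 98, 98, 98, 99, 99, 99, 101, 102, 103, 104, 105, 105, 106, 106, 106, 105, 104, 103, 102]
```

Request:
apply_moves --targets '[{"x": 0,"y": 0,"z": 0,"spin": 0.05},{"x": 0,"y": 0,"z": 0,"spin": 0.1},{"x": 0,"y": 0,"z": 0,"spin": 0.15},{"x": 0,"y": 0,"z": 0,"spin": 0.15}]'

```text
time: 17.6
ee_pos: [0.5284, 0.0326, 0.1902]
ee_rot: [-0.0, 0.514, 0.858, -0.001]
wrist_force: [-4.1, -3.4, 7.7]
finger_gap: 0.0091
grip_force: 62.2
```

```bash
python3 -c "
from h import *
plan([.5294,.0333,.1902],np.pi-1.05);s=env.observe();print(s['wrist_force'],s['ft_torque'])
a=cam('scene');save('s3.png',a,(260,120,500,320),3)"
```

```text
pos [0.5284 0.0326 0.1902] yaw 2.0616 tilt [-0.0015 -0.0016 -1.    ] | shift [ 0.02  0.12 -0.  ] spin -0.03
[-4.1178736  -3.42638241  7.71245338] [-0.47671344  0.78751713  0.09405908]
```

View pics/s3.png

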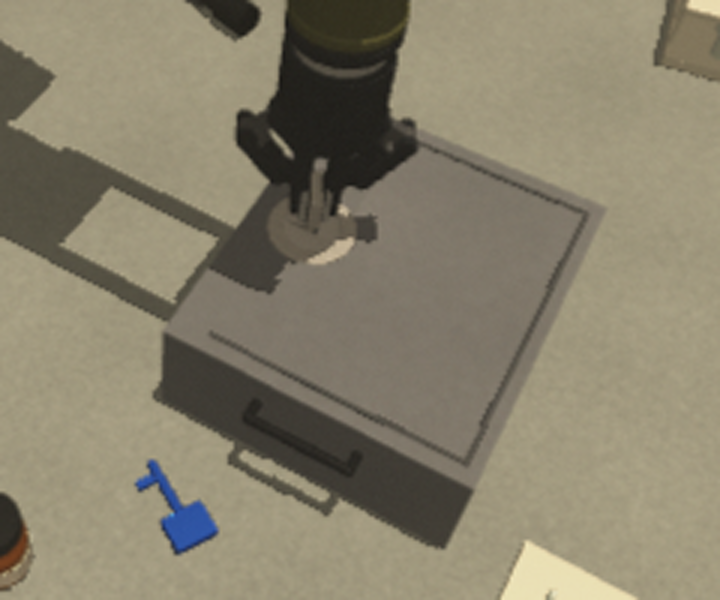

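The view shows the gripper holding the key in the lock with the cabinet's far (-x) side hidden, so the drawer state must be checked in the top view numerically.

Request:
apply_moves --targets '[{"x": 0,"y": 0,"z": 0,"spin": 0.04},{"x": 0,"y": 0,"z": 0,"spin": 0.08},{"x": 0,"y": 0,"z": 0,"spin": 0.08}]'

```text
time: 17.95
ee_pos: [0.5284, 0.0326, 0.1902]
ee_rot: [-0.0, 0.548, 0.836, -0.001]
wrist_force: [-3.6, -2.3, 8.1]
finger_gap: 0.0092
grip_force: 62.2
```

```bash
cat > dr.py <<'E'
from h import *
plan([.5294,.0333,.1902],np.pi-1.15);s=env.observe();print(s['wrist_force'].round(1),s['ft_torque'].round(3))
b=cam('top'); o=cv2.imread('pics/top.png')[:,:,::-1]
for c in(256,262,300,330,336,342):
    print(c,o[186:226:2,c-2:c+3].mean((1,2)).astype(int).tolist(),b[0][186:226:2,c-2:c+3].mean((1,2)).astype(int).tolist())
pts=[]
for c in range(255,345,6):
    r=np.argmax(np.diff(cv2.GaussianBlur(o,(3,3),0)[190:212,c].astype(float).mean(1)))+190; pts.append((c,r))
print(pts)
E
python3 dr.py
```

```text
pos [0.5284 0.0326 0.1902] yaw 1.9817 tilt [-0.0013 -0.0014 -1.    ] | shift [0.02 0.11 0.  ] spin -0.0099
[-3.6 -2.3  8.1] [-0.476  0.757  0.125]
256 [119, 118, 118, 118, 101, 68, 74, 74, 94, 129, 133, 132, 132, 132, 131, 130, 132, 133, 131, 132] [83, 80, 79, 76, 76, 74, 73, 73, 74, 74, 74, 76, 78, 81, 87, 92, 94, 92, 86, 80]
262 [119, 119, 120, 119, 102, 72, 74, 74, 94, 128, 132, 131, 131, 130, 130, 130, 131, 131, 130, 131] [64, 64, 63, 59, 57, 55, 54, 53, 52, 65, 74, 75, 74, 72, 69, 66, 61, 55, 51, 55]
300 [172, 139, 122, 121, 92, 79, 80, 78, 116, 131, 131, 132, 132, 130, 131, 133, 133, 133, 132, 132] [44, 44, 43, 50, 58, 83, 90, 83, 84, 82, 80, 80, 80, 77, 73, 69, 57, 51, 55, 56]
330 [121, 122, 122, 121, 90, 72, 71, 76, 116, 129, 129, 130, 129, 129, 129, 130, 130, 128, 129, 129] [131, 132, 132, 131, 97, 79, 77, 85, 126, 139, 139, 140, 139, 139, 140, 140, 140, 139, 139, 139]
336 [121, 122, 122, 120, 88, 70, 70, 77, 114, 130, 129, 128, 129, 128, 129, 128, 128, 129, 129, 128] [132, 132, 132, 130, 96, 79, 79, 85, 124, 140, 139, 139, 139, 139, 139, 139, 139, 139, 139, 139]
342 [121, 121, 122, 117, 79, 61, 66, 77, 116, 132, 131, 131, 131, 130, 129, 129, 130, 129, 129, 131] [131, 131, 133, 127, 87, 67, 73, 85, 126, 142, 142, 142, 141, 141, 140, 140, 140, 140, 139, 141]
[(255, np.int64(202)), (261, np.int64(202)), (267, np.int64(202)), (273, np.int64(202)), (279, np.int64(202)), (285, np.int64(201)), (291, np.int64(201)), (297, np.int64(201)), (303, np.int64(201)), (309, np.int64(201)), (315, np.int64(201)), (321, np.int64(201)), (327, np.int64(201)), (333, np.int64(201)), (339, np.int64(201))]
```

Request:
apply_moves --targets '[{"x": 0,"y": 0,"z": 0,"spin": 0.03},{"x": 0,"y": 0,"z": 0,"spin": 0.06},{"x": 0,"y": 0,"z": 0,"spin": 0.06}]'

```text
time: 18.3
ee_pos: [0.5285, 0.0335, 0.1902]
ee_rot: [-0.001, 0.573, 0.819, -0.0]
wrist_force: [-3.6, 2.2, 8.1]
finger_gap: 0.0093
grip_force: 62.1
```

```bash
python3 dr.py | sed -n '1,2p;7,9p'
```

```text
pos [0.5285 0.0335 0.1902] yaw 1.921 tilt [-1.3e-03  7.0e-04 -1.0e+00] | shift [-0.05  0.08 -0.  ] spin -0.0706
[-3.6  2.2  8.1] [0.378 0.648 0.047]
336 [121, 122, 122, 120, 88, 70, 70, 77, 114, 130, 129, 128, 129, 128, 129, 128, 128, 129, 129, 128] [131, 131, 132, 130, 98, 92, 105, 134, 179, 183, 190, 171, 100, 84, 123, 138, 138, 139, 139, 139]
342 [121, 121, 122, 117, 79, 61, 66, 77, 116, 132, 131, 131, 131, 130, 129, 129, 130, 129, 129, 131] [131, 131, 132, 127, 88, 72, 92, 103, 136, 146, 165, 160, 124, 119, 133, 140, 141, 140, 139, 141]
[(255, np.int64(202)), (261, np.int64(202)), (267, np.int64(202)), (273, np.int64(202)), (279, np.int64(202)), (285, np.int64(201)), (291, np.int64(201)), (297, np.int64(201)), (303, np.int64(201)), (309, np.int64(201)), (315, np.int64(201)), (321, np.int64(201)), (327, np.int64(201)), (333, np.int64(201)), (339, np.int64(201))]
```

The drawer is out: the top view's front has moved about 16 px. Next I release the key and retreat.

Request:
apply_moves --gripper 4 --targets '[{"x": 0,"y": 0,"z": -0.05,"spin": 0},{"x": 0,"y": 0,"z": -0.05,"spin": 0},{"x": 0,"y": 0,"z": -0.05,"spin": 0},{"x": 0,"y": 0,"z": -0.05,"spin": 0},{"x": 0,"y": 0,"z": -0.05,"spin": 0},{"x": 0,"y": 0,"z": -0.05,"spin": 0}]'

```text
time: 18.95
ee_pos: [0.5294, 0.0332, 0.1898]
ee_rot: [-0.0, 0.573, 0.82, -0.0]
wrist_force: [1.4, -0.6, 0.4]
finger_gap: 0.0402
grip_force: 0.0
```

Request:
apply_moves --targets '[{"x": 0,"y": 0,"z": -1,"spin": 0},{"x": 0,"y": 0,"z": -3,"spin": 0},{"x": 0,"y": 0,"z": -6,"spin": 0},{"x": 0,"y": 0,"z": -10,"spin": 0},{"x": 0,"y": 0,"z": -13,"spin": 0},{"x": 0,"y": 0,"z": -13,"spin": 0},{"x": 0,"y": 0,"z": -13,"spin": 0},{"x": 0,"y": 0,"z": -13,"spin": 0}]'

```text
time: 19.75
ee_pos: [0.5285, 0.0332, 0.3191]
ee_rot: [-0.001, 0.573, 0.82, -0.001]
wrist_force: [0.2, 0.4, 0.5]
finger_gap: 0.04
grip_force: 0.0
```

```bash
python3 dr.py | sed -n '1,2p;7,8p'
python3 - <<'E'
from h import *
w=cam("wrist"); save("w6.png",w)
top=proj(w,[.529,.0332,.15]);base=proj(w,[.529,.0332,.1]);print(top,base)
x,y=top.astype(int)
g=w[0][y-30:y+30:3,x-40:x+40:4].mean(2).astype(int)
for r in g: print(*r)
E
```

```text
pos [0.5285 0.0332 0.3191] yaw 1.9218 tilt [-0.0018  0.     -1.    ] | shift [-0.03  0.11 12.89] spin -0.0698
[0.2 0.4 0.5] [-0.005 -0.02  -0.017]
336 [121, 122, 122, 120, 88, 70, 70, 77, 114, 130, 129, 128, 129, 128, 129, 128, 128, 129, 129, 128] [130, 130, 131, 129, 96, 91, 103, 131, 177, 181, 178, 182, 155, 91, 99, 133, 137, 138, 138, 137]
342 [121, 121, 122, 117, 79, 61, 66, 77, 116, 132, 131, 131, 131, 130, 129, 129, 130, 129, 129, 131] [130, 129, 130, 126, 87, 71, 91, 104, 136, 149, 142, 161, 146, 118, 122, 137, 138, 139, 138, 139]
[324.02937395 203.59039563] [323.69322067 187.65008369]
74 72 106 105 109 104 114 109 111 114 113 108 195 194 195 182 143 197 194 147
77 70 103 107 105 108 111 115 111 83 80 78 110 97 197 98 102 102 139 72
77 79 100 105 106 113 111 109 117 83 83 75 111 107 192 103 108 104 104 82
79 96 107 105 103 81 119 114 110 88 97 100 113 112 108 112 101 107 106 98
77 106 104 103 87 50 46 43 52 108 106 104 112 110 107 106 91 102 104 102
76 104 105 112 90 110 98 82 87 104 108 103 107 110 112 112 89 104 105 105
73 103 102 103 85 108 110 112 115 103 107 100 112 112 1
[... 292 characters left out ...]
9 184 193 173 180 183 182 134
74 74 78 108 104 106 97 112 109 94 106 102 161 194 138 182 180 178 130 134
76 79 76 105 104 106 105 99 105 92 107 101 136 168 179 175 176 178 134 132
73 75 77 68 107 107 103 105 107 85 104 105 105 186 183 178 173 133 133 135
72 73 75 74 77 103 106 106 102 127 108 105 79 180 177 178 139 131 134 134
75 74 79 77 74 79 108 104 86 164 104 103 79 171 173 136 128 132 131 134
75 74 77 73 76 73 59 149 178 176 99 93 119 140 132 134 133 133 132 133
74 76 75 69 61 134 129 129 132 130 134 134 131 130 133 133 132 131 129 131
75 76 75 131 131 130 131 131 134 133 131 130 132 131 135 134 132 130 129 132
75 75 73 135 132 129 128 131 131 131 132 131 132 130 131 132 134 131 128 132
```

The drawer stays out, the key stands upright at its expected place, and the gripper is clear.

```bash
python3 -c "
from h import *
print(env.hand_in())"
```

```text
the job is handed in; nothing more can be done
None
```

The key was pushed fully home and turned clockwise until the drawer sprung open; the key is left standing in the lock, the gripper is clear and the job is handed in (no verdict was returned).

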